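# Seat the warming block and lock it

### The arm

A 6-joint arm with a two-finger parallel gripper is mounted at the origin on the work surface. World frame = base frame: x ahead of the robot, y to its left, z up, the work surface at z = 0. Lengths are in m, angles in rad, forces in N, time in s.
With the tool pointing down it reaches from about 0.35 to 0.95 m from the base axis. Payload 17.4 kg.
Tool frame: the origin (TCP) lies at the very end of the fingers, on their centre line; the grasp point (between the pads) lies 19 mm behind it; z points along the fingers, y is the line along which they close (so a half turn about z gives the same grasp; the last joint's range is limited). The gripper opens to 93 mm and grips with 3 to 60 N. Pads are 15 mm wide; open, the fingers measure 128 mm over their backs; the gripper's body (75 mm by 188 mm) begins 65 mm behind the grasp point.
Start: joints at [1.211, 0.116, 1.442, -0, 1.584, -0.038], TCP at [0.213, 0.64, 0.186] pointing down, gripper open.
Joint ranges: [-2.83, 2.83], [-0.83, 2.19], [0.07, 2.5], [-1.14, 4.28], [0.01, 3], [-2.97, 2.97]. Speed limits (rad/s): [1.89, 1.89, 2.22, 3.14, 3.14, 3.14].

### API

Orientations are given as a unit quaternion [w, x, y, z].
In Python, from workcell import r, grab_frame, finder gives the robot as it stands.
- The arm moves only by the tool step_arm, never from a script. Its argument "rows" is one flat list of numbers, 7 for each row, row after row: the shift along the tool's x, y, z in m, then the turn, a rotation vector about the tool's x, y, z in degrees, then the finger opening in m, from 0 to 0.093. In form: [dx, dy, dz, rx, ry, rz, claw, dx, dy, dz, rx, ry, rz, claw, ...]. A call has exactly 5 rows; each row is the pose to reach, as a shift and turn from the pose commanded when the call began, along the tool's axes at that moment; what a row does not reach only later rows make up. A row lasts 1/8 s, in which the tool goes at most 62.5 mm and 10.7 degrees, less where a joint would pass 70% of its speed; a pose out of reach is approached as far as the arm can. A call with a gripper value outside its range is refused whole. The fingers move at their own pace and stop on an object; "squeeze" is the grip in N (left out, the last holds). Time passes only in rows, so rows that repeat a pose let the fingers close, or fill a call up. It gives the time, the measured TCP pose, the force, the opening and the grip force at its end, in the units of the state.
- r.get_obs(): the state, without advancing time (a new reading comes with each control period).
- grab_frame(name): name is "scene" or "side" or "wrist"; returns a dict with "pixels" (480x640x3 uint8, red, green, blue), "mtx" (3x3 intrinsics, pixels), "world_from_camera" (4x4, takes a point from camera to world coordinates). Camera axes: x right, y down, z forward; pixel columns grow to the right and rows downward; lengths in m; the calibration is good to about 2 mm. A picture is of the moment at which its call begins. There is no depth.
- r.finish_job(): hands the job in; it is judged then, once.
Trained networks look in the newest picture that a camera, given by its name, has taken for a name from the list of things; names that differ only in an ending like _2 or _b are one class to them, and where a whole thing is asked for, a point or a joint stands for the part that bears it (a point fixed in the world has none). Each returns a list of dicts, best first, with "score" (0 to 1); they miss things now and then, are a little off and sometimes report something else, mostly with a low value. They report only what shows in the picture. A call takes as long as a camera call. They do not tell look-alikes from the thing itself.
- finder.search_frame(camera, name): "location" ([column, row] in pixels, amid what is visible of it).
- finder.tip_of(camera, name): "location" ([column, row] in pixels: a listed point, or the origin of a listed thing).
The state is a dict: "time": time; "qpos": joint angles; "dq": joint speeds; "joint_torque": joint torques, N m; "ee_pos": TCP position; "ee_rot": TCP orientation; "force": force on the tool from outside, world axes, zero at the start; "torque": the same for the moment, N m; "width": finger opening in m; "finger_force": force on a finger pad.
Only numpy, scipy, OpenCV 4.12 (cv2) and the standard library are available. Lean on these libraries where they do the work, as an engineer would, in place of code of your own. Each camera call takes 0.05 s, during which the arm holds its last target. There are 200 camera calls.

### The job

Lift the aluminium tube-warming block by its black handle and lower it gently onto the two pegs of the white warmer base, orange end to orange end, keeping hold of it until it sits fully home and flush on the deck; then let go. Only after that, swing the blue clamp lever all the way to its stop so that its nose lies over the block. Leave the jar, the dishes and the beaker where they stand.

Things in the scene. Friction and masses are not known exactly. Their poses are not given: they have to be found in the camera images.
- block_center (a point): Loose aluminium block (0.4 to 0.75 kg), upright on the worktop: slab 90 (x) by 130 (y) by 36 mm high with two rows of dark wells, and centred on it a black handle blade 16 thick (x), 70 long (y), 50 mm high; 86 mm high overall. This point: its centre, 43 mm above the underside and below the handle's top. z up, +y to the end with the orange stripe. Two sockets in the underside.
- socket_big (a point): Mouth centre, on the block's underside, of the big socket (19 mm diameter, 22 mm deep), 45 mm from the middle towards the orange end (43 mm below block_center, +45 mm in y). Axes as the block.
- socket_small (a point): Mouth centre, on the block's underside, of the small socket (13 mm diameter, 22 mm deep), 45 mm from the middle away from the orange end. Axes as the block.
- base: Fixed white warmer base, 170 (x) by 260 (y) by 55 mm high; its flat top is the deck. Origin at the centre of its underside on the worktop; z up, +y to the end with the orange patch, -y to the end with the blue clamp. The seated block is centred over this origin, its axes parallel to the base's, its underside on the deck.
- peg_big (a point): Foot, at deck height, of the big steel peg (16 mm diameter, 18 mm high, its top 6 mm tapered to 9 mm), 45 mm from the base's middle towards the orange patch. Axes as the base.
- peg_small (a point): Foot, at deck height, of the small steel peg (10 mm diameter, 18 mm high, its top 6 mm tapered to 3 mm), 45 mm from the base's middle towards the clamp. Axes as the base.
- clamp (a joint): Angle of the blue clamp lever about its upright pivot, rad, growing clockwise seen from above. 0: open, grip arm along the base's -y, nose along its -x, clear of the block's seat. 1.571: closed, at the stop, grip arm along the base's -x, nose along +y, 4 mm above the block's end. Starts near open; light friction (about 1.6 N at the grip); stays where left.
- clamp_pivot (a point): Point on the clamp's upright pivot axis, 45 mm above the deck (middle of the lever's thickness), 105 mm from the base's middle along the base's -y. Axes as the base.
- clamp_grip (a point): Centre, half-way up, of the black upright grip at the end of the clamp's 95 mm long grip arm: a round post 18 mm in diameter and 55 mm high, standing on the blue arm (10 mm thick); this point is 27.5 mm above the arm's top and 132.5 mm above the worktop, and 95 mm from the pivot axis. Its axes turn with the lever.
- jar: Bystander: amber jar, 56 mm diameter, 85 mm high; origin at the centre of its underside.
- dishes: Bystander: stack of three clear dishes, 88 mm diameter, 48 mm high; origin at the centre of its underside.
- beaker: Bystander: open glass beaker, 68 mm diameter, 80 mm high; origin at the centre of its underside.
There are look-alikes about, which are no part of the job. There is more than one size of the part that bears block_center; the job needs the middle-sized.

How it is judged:
On the way, in this order (a step that is already met when the one before it is completed fails the run):
1. the block is lowered fully onto the pegs while still held, orange end to orange end, with the clamp still open (horizontal distance between socket_big and peg_big below 0.004 m and horizontal distance between socket_small and peg_small below 0.004 m and z of socket_big in the frame of peg_big below 0.003 m and z of socket_small in the frame of peg_small below 0.003 m and value of joint clamp below 0.6 rad and contact force between the fingers and block above 1 N), for 0.1 s.
2. the block is let go and stays fully seated, the clamp still open (horizontal distance between socket_big and peg_big below 0.004 m and horizontal distance between socket_small and peg_small below 0.004 m and z of socket_big in the frame of peg_big below 0.003 m and z of socket_small in the frame of peg_small below 0.003 m and value of joint clamp below 0.6 rad and contact force between the fingers and block below 0.2 N), for 0.2 s.
At the end, for the whole second after the job is handed in: The block is at rest on the base's deck, orange end to orange end, each socket within 4 mm of its peg sideways and its mouth less than 3 mm above the deck, and the clamp lever stands within 0.12 rad of its closed stop (horizontal distance between socket_big and peg_big below 0.004 m and horizontal distance between socket_small and peg_small below 0.004 m and z of socket_big in the frame of peg_big below 0.003 m and z of socket_small in the frame of peg_small below 0.003 m and value of joint clamp above 1.45 rad and linear speed of block below 0.02 m/s); the robot touches nothing.
It fails at once if the jar is moved by more than 30 mm (distance of jar from where it was at the start of the episode above 0.03 m).
It fails at once if the dishes are moved by more than 30 mm (distance of dishes from where it was at the start of the episode above 0.03 m).
It fails at once if the beaker is moved by more than 30 mm (distance of beaker from where it was at the start of the episode above 0.03 m).
It also fails if it takes over 61 s, if anything falls off the work surface, if the arm or the gripper's body presses on something with over 40 N, if the wrist force passes 120 N, or if a joint passes its speed limit or range.

## Working session

There is one attempt and no reset: what is moved stays moved. The work goes in short steps, Python scripts to look and compute and a tool call to move; the robot and the scene stay as the last step left them, time stands still between calls to the robot, and variables do not carry over. Pictures are saved under pics/ and viewed, at most 10 in all, crops included, and the job is handed in when it is done.

Besides the shell and the picture viewer there is one more tool, called after "Call:" as name(argument=value, ...) on one line, values as JSON. step_arm: Moves the arm, as the interface text tells. Its arguments: {"type":"object","properties":{"rows":{"type":"array"},"squeeze":{"type":"number"}},"required":["rows"]}

```bash
mkdir -p pics; cat > h.py <<'E'
import numpy as np, cv2
from workcell import r, grab_frame, finder
def ray(f,p):
    K=f["mtx"];T=f["world_from_camera"]
    d=T[:3,:3]@np.linalg.solve(K,[p[0],p[1],1.]);return T[:3,3],d
def onz(f,p,z):
    o,d=ray(f,p);return o+d*(z-o[2])/d[2]
def proj(f,X):
    T=f["world_from_camera"];c=T[:3,:3].T@(np.array(X)-T[:3,3]);u=f["mtx"]@c;return u[:2]/u[2]
def tri(obs):
    A=np.zeros((3,3));b=np.zeros(3)
    for f,p in obs:
        o,d=ray(f,p);d=d/np.linalg.norm(d);M=np.eye(3)-np.outer(d,d);A+=M;b+=M@o
    return np.linalg.solve(A,b)
def save(n,im): cv2.imwrite("pics/"+n,im[...,::-1])
E
python3 - <<'E'
from h import *
np.set_printoptions(precision=3,suppress=True)
Z=dict(block_center=.043,socket_big=0,peg_big=.055,peg_small=.055,base=0,clamp_pivot=.1,clamp_grip=.1325,jar=0,dishes=0,beaker=0)
for c in("scene","side"):
    f=grab_frame(c);save(c+"0.png",f["pixels"]);print(c,f["world_from_camera"][:3,3])
    for n in Z:
        for d in finder.tip_of(c,n)[:4]:
            print(n,round(d["score"],2),np.round(d["location"],0),onz(f,d["location"],Z[n])[:2])
print(r.get_obs()["ee_rot"])
E
```

```text
scene [1.371 0.13  0.643]
block_center 0.75 [487. 255.] [0.438 0.521]
block_center 0.62 [398. 254.] [0.45  0.308]
block_center 0.6 [407. 228.] [0.325 0.345]
socket_big 0.86 [497. 289.] [0.516 0.532]
socket_big 0.74 [413. 262.] [0.42  0.353]
socket_big 0.57 [416. 237.] [0.296 0.378]
peg_big 0.73 [264. 270.] [0.555 0.003]
peg_small 0.9 [226. 272.] [ 0.569 -0.079]
base 0.66 [249. 290.] [ 0.56  -0.033]
clamp_pivot 0.96 [195. 252.] [ 0.564 -0.143]
clamp_grip 0.84 [150. 234.] [ 0.548 -0.239]
jar 0.56 [388. 336.] [0.686 0.266]
jar 0.45 [412. 264.] [0.429 0.349]
dishes 0.71 [287. 243.] [0.354 0.034]
beaker 0.59 [310. 353.] [0.743 0.112]
beaker 0.3 [223. 270.] [ 0.485 -0.108]
side [-0.038 -0.931  0.826]
block_center 0.95 [199. 244.] [0.295 0.334]
block_center 0.89 [233. 196.] [0.462 0.543]
block_center 0.8 [255. 237.] [0.431 0.305]
socket_big 0.92 [206. 253.] [0.316 0.357]
socket_big 0.84 [248. 243.] [0.429 0.351]
peg_big 0.85 [361. 283.] [0.554 0.002]
peg_small 0.89 [387. 306.] [ 0.56  -0.095]
base 0.78 [372. 314.] [ 0.558 -0.044]
clamp_pivot 0.82 [405. 302.] [ 0.565 -0.149]
clamp_grip 0.89 [431. 317.] [ 0.555 -0.242]
clamp_grip 0.27 [405. 304.] [ 0.535 -0.188]
jar 0.82 [353. 238.] [0.683 0.252]
dishes 0.9 [275. 316.] [0.366 0.043]
beaker 0.74 [402. 258.] [0.745 0.115]
[0.    0.16  0.987 0.   ]
```

View pics/scene0.png

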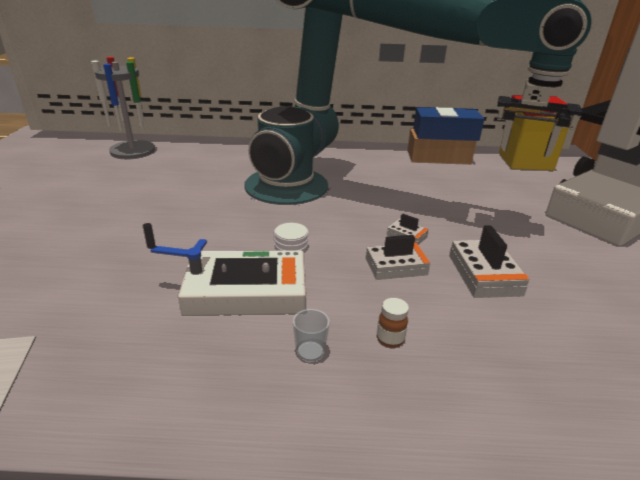

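View pics/side0.png

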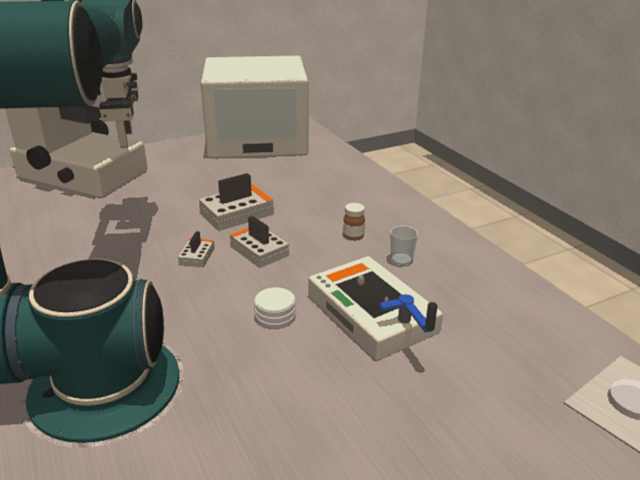

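Three candidate blocks in the scene picture: small (410,229), middle (398,258) and large (487,265). The middle-sized one fits, and I'll check it with a 90x130 wireframe in an enlarged crop.

```bash
cat >> h.py <<'E'
def box(im,f,c,yaw,col,sx=.045,sy=.065,z0=0,z1=.036):
    R=np.array([[np.cos(yaw),-np.sin(yaw)],[np.sin(yaw),np.cos(yaw)]])
    for z in (z0,z1):
        P=np.array([proj(f,[*(R@[a*sx,b*sy]+c),z]) for a,b in((1,1),(1,-1),(-1,-1),(-1,1))])
        cv2.polylines(im,[np.round(P*16).astype(np.int32)],True,col,1,cv2.LINE_AA,4)
E
python3 - <<'E'
from h import *
out=[]
for c,(x,y) in(("scene",(340,200)),("side",(170,160))):
    f=grab_frame(c);im=cv2.resize(f["pixels"],None,fx=4,fy=4,interpolation=cv2.INTER_CUBIC)
    g=dict(f);K=f["mtx"].copy();K[:2]*=4;g["mtx"]=K
    box(im,g,np.array([.441,.307]),.30,(255,0,255)); box(im,g,np.array([.441,.307]),.30,(0,255,0),.008,.035,.036,.086)
    out.append(im[y*4:y*4+480,x*4:x*4+(800 if c=="scene" else 560)])
save("c1.png",cv2.resize(np.hstack([out[0][:,:560],out[1]]),None,fx=.71,fy=.71))
E
```

```text
(no output)
```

View pics/c1.png

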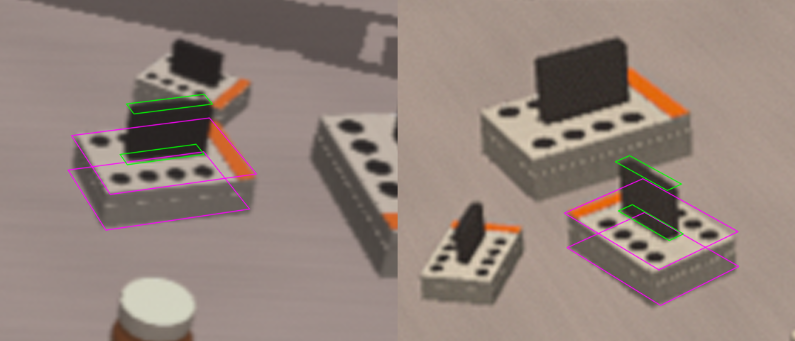

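The 90x130 wireframe fits the middle block in both views: its orange end is up and right in the scene crop, and the yaw is slightly more than 0.30. The small and large neighbours don't fit. I'll move above it for a wrist view.

Call:
step_arm(rows=[-0.045,-0.035,-0.01,0,0,7.5,0.093,-0.09,-0.07,-0.02,0,0,15,0.093,-0.135,-0.105,-0.03,0,0,22.5,0.093,-0.18,-0.14,-0.04,0,0,30,0.093,-0.225,-0.17,-0.05,0,0,37,0.093])

```text
time: 1.82
ee_pos: [0.3739, 0.4062, 0.2367]
ee_rot: [0.0, 0.467, 0.884, 0.0]
force: [0.9, 0.2, -0.8]
width: 0.0928
finger_force: 0.0
```

```bash
cat >> h.py <<'E'
from scipy.spatial.transform import Rotation as Ro
def pose():
    o=r.get_obs();q=o["ee_rot"];return o,np.array(o["ee_pos"]),Ro.from_quat([q[1],q[2],q[3],q[0]])
def delta(X,ay):
    "tool shift to world TCP X pointing down with tool y at world yaw ay"
    o,p,R=pose();y=np.array([np.cos(ay),np.sin(ay),0]);z=np.array([0,0,-1.]);T=Ro.from_matrix(np.c_[np.cross(y,z),y,z])
    return np.round(R.inv().apply(np.array(X)-p),4),np.round(np.degrees((R.inv()*T).as_rotvec()),1)
E
python3 - <<'E'
from h import *
o,p,R=pose();print(p,o["qpos"],o["width"]);print(delta([.44,.307,.24],.33))
E
```

```text
[0.37385559 0.40623466 0.23668177] [ 7.80712553e-01 -1.61768922e-01  1.63351318e+00 -6.05555236e-05
  1.66917413e+00  1.81537068e-01] 0.09279841860400276
(array([-0.1193, -0.0013, -0.0033]), array([ 0. , -0. , 15.4]))
```

Call:
step_arm(rows=[-0.04,0,0,0,0,5,0.093,-0.08,0,0,0,0,10,0.093,-0.119,-0.001,0,0,0,15,0.093,-0.119,-0.001,0,0,0,15,0.093,-0.119,-0.001,0,0,0,15,0.093])

```text
time: 2.45
ee_pos: [0.4397, 0.3096, 0.2361]
ee_rot: [-0.0, 0.576, 0.817, 0.0]
force: [0.6, 0.6, -1.6]
width: 0.0929
finger_force: 0.0
```

```bash
python3 - <<'E'
from h import *
f=grab_frame("wrist");save("w1.png",f["pixels"]);print(f["world_from_camera"].round(3))
for n in("block_center","socket_big","socket_small"): print(n,[(d["location"],round(d["score"],2)) for d in finder.tip_of("wrist",n)])
im=f["pixels"].copy();box(im,f,np.array([.441,.307]),.34,(255,0,255)); box(im,f,np.array([.441,.307]),.34,(0,255,0),.008,.035,.086,.036);save("w1b.png",im)
E
```

```text
[[ 0.942  0.324  0.085  0.416]
 [ 0.335 -0.911 -0.239  0.376]
 [ 0.     0.254 -0.967  0.435]
 [ 0.     0.     0.     1.   ]]
block_center [([317.3, 203.7], 0.7), ([190.3, 112.5], 0.56)]
socket_big [([225.2, 96.8], 0.76)]
socket_small [([175.7, 130.9], 0.76)]
```

View pics/w1b.png

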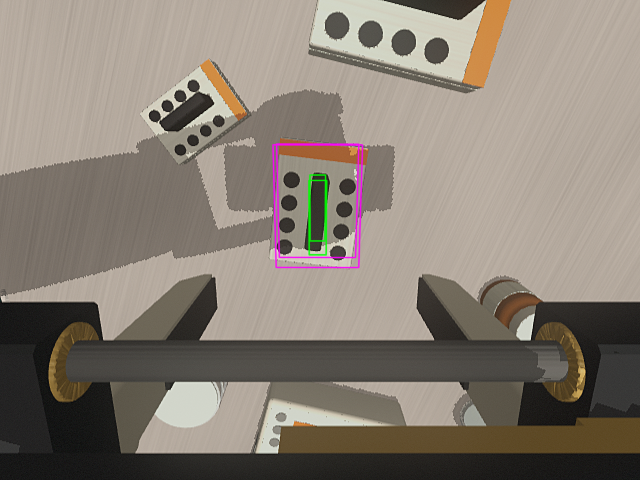

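The wrist view shows the middle block's slab spanning about (270–367, 139–268), turned roughly 7° clockwise from the wireframe, with its orange end at the top. I'll refine the pose from its eight wells.

```bash
python3 - <<'E'
from h import *
f=grab_frame("wrist");g=cv2.cvtColor(f["pixels"],cv2.COLOR_RGB2GRAY)
W=[(291,180),(289,203),(287,225),(285,247),(347,187),(344,210),(341,232),(338,253)]
P=[]
for x,y in W:
    m=(g[y-10:y+11,x-10:x+11]<75).astype(np.uint8);n,l,s,c=cv2.connectedComponentsWithStats(m)
    i=1+np.argmax(s[1:,4]);P.append(onz(f,c[i]+[x-10,y-10],.036)[:2]);print(s[i,4],c[i].round(1)-10,P[-1].round(4))
P=np.array(P);d=(P[0]-P[3]+P[4]-P[7])/2
L,Rr=P[:4].mean(0),P[4:].mean(0)
print("centre",P.mean(0),"yaw",np.arctan2(-d[0],d[1]),"yaw from rows",np.arctan2(*(Rr-L)[::-1]),np.linalg.norm(d)/3,np.linalg.norm(Rr-L))
# orange-end and base corners at z=.036
for q in((281,139),(367,149),(352,268),(270,260)):print(onz(f,q,.036)[:2].round(4))
yw=np.arctan2(-d[0],d[1]); print(delta([*P.mean(0),.046],yw),pose()[1])
E
```

```text
197 [ 0.4 -0.1] [0.4058 0.3262]
187 [-0.2 -0.1] [0.411  0.3027]
183 [-0.4  0.2] [0.4164 0.2793]
169 [-0.8 -0.3] [0.4215 0.256 ]
192 [ 0.2 -0.1] [0.4624 0.3389]
184 [ 0.  -0.4] [0.4677 0.3154]
179 [-0.2 -0.3] [0.4729 0.292 ]
166 [-0.3  0.2] [0.4782 0.2684]
centre [0.44199953 0.29737962] yaw 0.22015450342832613 yaw from rows 0.2190240907006217 0.02402452488047448 0.05802358742327699
[0.383  0.3614]
[0.4676 0.3812]
[0.4988 0.2579]
[0.4117 0.2366]
(array([-0.0127, -0.0018,  0.19  ]), array([-0., -0.,  7.])) [0.439458   0.30997137 0.23601179]
```

Call:
step_arm(rows=[0,0,0.045,0,0,3,0.06,-0.001,0,0.09,0,0,7,0.06,-0.001,0,0.135,0,0,7,0.06,-0.001,0,0.17,0,0,7,0.06,-0.001,0,0.19,0,0,7,0.06])

```text
time: 3.32
ee_pos: [0.4394, 0.3084, 0.0443]
ee_rot: [-0.0, 0.625, 0.78, -0.001]
force: [-0.3, 0.1, -0.1]
width: 0.0603
finger_force: 0.0
```

Call:
step_arm(rows=[0,0,0,0,0,0,0.05,0,0,0,0,0,0,0,0,0,0,0,0,0,0,0,0,0,0,0,0,0,0,0,0,0,0,0,0], squeeze=40)

```text
time: 3.95
ee_pos: [0.4403, 0.3084, 0.0464]
ee_rot: [0.0, 0.626, 0.78, 0.0]
force: [-2.9, -0.5, 2.0]
width: 0.0156
finger_force: 40.0
```

Call:
step_arm(rows=[0,0,-0.03,0,0,0,0,0,0,-0.06,0,0,0,0,0,0,-0.09,0,0,0,0,0,0,-0.12,0,0,0,0,0,0,-0.14,0,0,0,0])

```text
time: 4.58
ee_pos: [0.4402, 0.3084, 0.1871]
ee_rot: [0.0, 0.625, 0.78, 0.0]
force: [1.0, -0.4, -4.3]
width: 0.0157
finger_force: 40.0
```

```bash
python3 - <<'E'
from h import *
print(pose()[0]["force"],pose()[1])
out=[]
F={}
for c,(x,y) in(("scene",(170,215)),("side",(295,245))):
    f=grab_frame(c);F[c]=f;im=cv2.resize(f["pixels"],None,fx=5,fy=5,interpolation=cv2.INTER_CUBIC)
    out.append(im[y*5:y*5+600,x*5:x*5+(750)])
    for n in ("peg_big","peg_small","clamp_pivot","clamp_grip"):
        d=finder.tip_of(c,n)[0];F[c,n]=d["location"]
for n in ("peg_big","peg_small","clamp_pivot","clamp_grip"):print(n,tri([(F[c],F[c,n]) for c in("scene","side")]).round(4))
save("b1.png",cv2.resize(out[0],(750,600)));save("b2.png",out[1])
E
```

```text
[ 1.03044809 -0.36953095 -4.27542251] [0.4402487  0.30842788 0.18709822]
peg_big [0.5548 0.004  0.0541]
peg_small [ 0.5649 -0.085   0.0528]
clamp_pivot [ 0.7125  0.1813 -0.0729]
clamp_grip [ 0.553  -0.2403  0.1318]
```

View pics/b1.png

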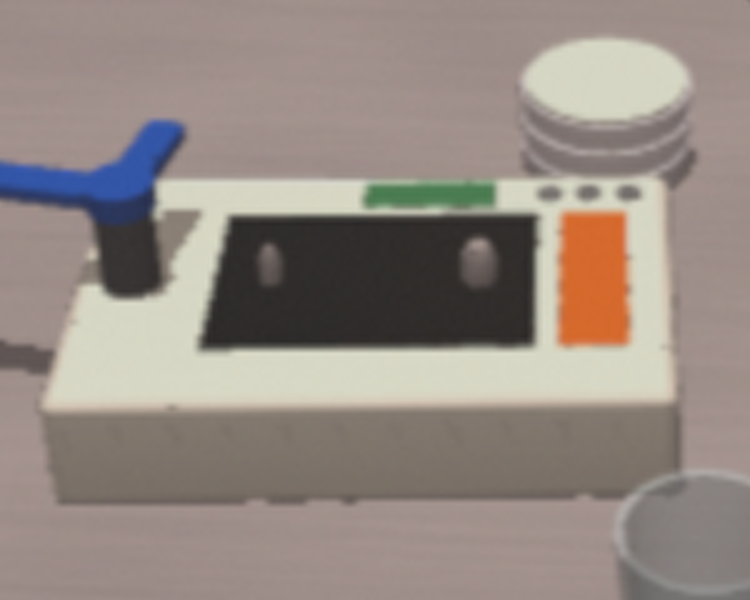

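View pics/b2.png

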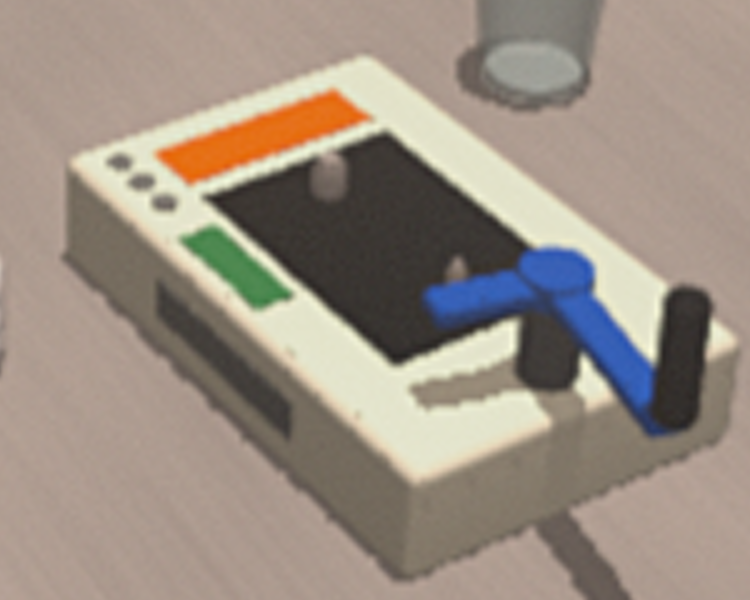

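```bash
python3 - <<'E'
from h import *
from scipy.optimize import least_squares
S=.085;Y=.13
pts={"scene":((170,215),[((S,-Y,.055),(43,407)),((S,Y,.055),(678,402)),((-S,Y,.055),(664,180)),((0,.045,.071),(479,245)),((0,-.045,.072),(270,247))]),
"side":((295,245),[((-S,Y,.055),(67,162)),((S,Y,.055),(368,57)),((S,-Y,.055),(739,345)),((-S,-Y,.055),(415,481)),((0,.045,.071),(330,160)),((0,-.045,.072),(457,262))])}
def W(v,P):
    c,s=np.cos(v[2]),np.sin(v[2]);return [v[0]+c*P[0]-s*P[1],v[1]+s*P[0]+c*P[1],P[2]]
F={c:grab_frame(c) for c in pts}
def res(v,cs): return np.concatenate([proj(F[c],W(v,P))-((np.array(q)+.5)/5-.5+pts[c][0]) for c in cs for P,q in pts[c][1]])
for cs in(["scene"],["side"],["scene","side"]):
    s=least_squares(res,[.56,-.04,.1],args=(cs,));print(cs,s.x.round(4),s.fun.reshape(-1,2).round(2).tolist())
v=s.x
print("pivot",W(v,(0,-.105,.1)),"peg mid",(tri([(F[c],(np.array(pts[c][1][-2][1])+.5)/5-.5+pts[c][0]) for c in F])).round(4),(tri([(F[c],(np.array(pts[c][1][-1][1])+.5)/5-.5+pts[c][0]) for c in F])).round(4))
o,p,R=pose();ty=R.as_matrix()[:,1];ay=np.arctan2(ty[1],ty[0]);print(ay,p)
print(delta([*v[:2],p[2]],v[2]))
# where held block seems to be, by tips
for c in F:
    g=grab_frame(c)
    print(c,[onz(g,d["location"],.043+.1411)[:2].round(4) for d in finder.tip_of(c,"block_center")])
E
```

```text
['scene'] [ 0.5605 -0.0392  0.0873] [[-1.57, -0.06], [0.68, -0.58], [1.08, -1.5], [0.07, 0.9], [-0.08, 0.46]]
['side'] [ 0.5566 -0.0437  0.0843] [[-1.37, -1.02], [0.44, -1.44], [1.63, -0.76], [-0.5, 0.74], [-0.12, 0.61], [-0.11, 0.93]]
['scene', 'side'] [ 0.5583 -0.0408  0.0853] [[-2.11, -0.87], [-0.12, -1.21], [0.53, -1.98], [-0.54, 0.31], [-0.6, -0.18], [-1.28, -1.84], [0.37, -2.21], [1.47, -1.82], [-0.44, -0.41], [-0.13, -0.26], [-0.14, -0.05]]
pivot [np.float64(0.5672466076568462), np.float64(-0.14541793800813946), 0.1] peg mid [0.5542 0.0045 0.0709] [ 0.5626 -0.0847  0.0715]
0.21923599215128228 [0.44012091 0.30836045 0.1857013 ]
(array([-0.3665,  0.0394,  0.    ]), array([-0. ,  0. ,  7.7]))
scene [array([0.5626, 0.2904]), array([0.6562, 0.4361]), array([0.4595, 0.3053])]
side [array([0.4362, 0.3002]), array([0.3787, 0.2786]), array([0.2264, 0.0957])]
```

Call:
step_arm(rows=[-0.04,0.004,0,0,0,1,0,-0.09,0.01,0,0,0,2,0,-0.14,0.015,0,0,0,3.5,0,-0.19,0.02,0,0,0,4.5,0,-0.24,0.026,0,0,0,5.5,0])

```text
time: 6.0
ee_pos: [0.5181, 0.0782, 0.1863]
ee_rot: [0.0, 0.662, 0.749, 0.0]
force: [0.2, 1.0, -4.1]
width: 0.0155
finger_force: 40.0
```

```bash
python3 - <<'E'
from h import *
print(pose()[1],delta([.5584,-.0401,.187],.09))
E
```

```text
[0.51810396 0.07820928 0.1863106 ] (array([-0.1224,  0.0255, -0.0007]), array([0. , 0. , 1.9]))
```

Call:
step_arm(rows=[-0.05,0.01,0,0,0,1,0,-0.09,0.018,0,0,0,1.9,0,-0.115,0.024,0,0,0,1.9,0,-0.1224,0.0255,0.02,0,0,1.9,0,-0.1224,0.0255,0.045,0,0,1.9,0])

```text
time: 6.62
ee_pos: [0.558, -0.0386, 0.1396]
ee_rot: [-0.0, 0.675, 0.738, 0.0]
force: [0.3, 0.3, -3.7]
width: 0.0154
finger_force: 40.0
```

Call:
step_arm(rows=[0,0,0,0,0,0,0,0,0,0,0,0,0,0,0,0,0,0,0,0,0,0,0,0,0,0,0,0,0,0,0,0,0,0,0])

```text
time: 7.25
ee_pos: [0.5582, -0.0385, 0.1414]
ee_rot: [0.0, 0.675, 0.738, 0.0]
force: [-0.4, 0.8, -4.8]
width: 0.0152
finger_force: 40.0
```

```bash
python3 - <<'E'
from h import *
o,p,R=pose();ty=R.as_matrix()[:,1];print(p,np.arctan2(ty[1],ty[0]),o["force"])
out=[]
for c,(x,y) in(("scene",(180,200)),("side",(300,200))):
    f=grab_frame(c);im=cv2.resize(f["pixels"],None,fx=5,fy=5,interpolation=cv2.INTER_CUBIC)
    g=dict(f);K=f["mtx"].copy();K[:2]*=5;K[:2,2]+=2;g["mtx"]=K
    z=p[2]-.046; box(im,g,p[:2],.09,(255,0,255),z0=z,z1=z+.036); box(im,g,np.array([.5584,-.0401]),.09,(0,255,0),.085,.13,.055,.055)
    out.append(im[y*5:y*5+600,x*5:x*5+700])
save("d.png",cv2.resize(np.hstack(out),None,fx=.571,fy=.571,interpolation=cv2.INTER_AREA))
for i in(0,1):save(f"d{i}.png",out[i])
E
```

```text
[ 0.55823208 -0.03848924  0.14135612] 0.09019654018795475 [-0.39506781  0.76439261 -4.84267225]
```

View pics/d.png

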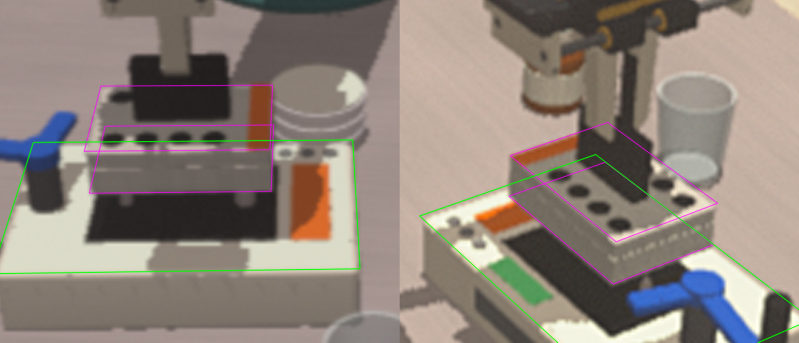

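Both wireframes agree with the picture in both views, with pegs showing at about (125,200) and (245,200) below the block. I need a 2 mm nudge, then a slow descent watching the force.

Call:
step_arm(rows=[-0.001,0,0.005,0,0,0,0,-0.002,0,0.01,0,0,0,0,-0.002,0,0.016,0,0,0,0,-0.002,0,0.02,0,0,0,0,-0.002,0,0.024,0,0,0,0])

```text
time: 7.98
ee_pos: [0.5583, -0.0405, 0.1167]
ee_rot: [-0.0, 0.675, 0.738, -0.0]
force: [-0.2, 0.2, -4.1]
width: 0.0152
finger_force: 40.0
```

Call:
step_arm(rows=[0,0,0.001,0,0,0,0,0,0,0.002,0,0,0,0,0,0,0.003,0,0,0,0,0,0,0.004,0,0,0,0,0,0,0.004,0,0,0,0])

```text
time: 8.6
ee_pos: [0.5583, -0.0405, 0.113]
ee_rot: [-0.0, 0.675, 0.738, -0.0]
force: [-0.4, -0.1, -5.0]
width: 0.0155
finger_force: 40.0
```

Call:
step_arm(rows=[0,0,0.002,0,0,0,0,0,0,0.004,0,0,0,0,0,0,0.006,0,0,0,0,0,0,0.008,0,0,0,0,0,0,0.008,0,0,0,0])

```text
time: 9.22
ee_pos: [0.5582, -0.0405, 0.1049]
ee_rot: [-0.0, 0.675, 0.738, -0.0]
force: [0.1, 0.4, -4.8]
width: 0.0154
finger_force: 40.0
```

Call:
step_arm(rows=[0,0,0.001,0,0,0,0,0,0,0.002,0,0,0,0,0,0,0.003,0,0,0,0,0,0,0.0036,0,0,0,0,0,0,0.0036,0,0,0,0])

```text
time: 9.85
ee_pos: [0.5584, -0.0405, 0.1017]
ee_rot: [0.0, 0.675, 0.738, 0.0]
force: [-0.9, 1.4, 0.1]
width: 0.0156
finger_force: 40.0
```

Call:
step_arm(rows=[0,0,0.0005,0,0,0,0,0,0,0.001,0,0,0,0,0,0,0.001,0,0,0,0,0,0,0.001,0,0,0,0,0,0,0.001,0,0,0,0])

```text
time: 10.48
ee_pos: [0.5584, -0.0404, 0.1015]
ee_rot: [0.0, 0.675, 0.738, 0.0]
force: [-5.2, 2.2, 8.8]
width: 0.0152
finger_force: 40.0
```

```bash
python3 - <<'E'
from h import *
o,p,R=pose();print(p,o["force"],o["torque"],o["finger_force"])
out=[]
for c,(x,y) in(("scene",(180,200)),("side",(300,200))):
    f=grab_frame(c);im=cv2.resize(f["pixels"],None,fx=5,fy=5,interpolation=cv2.INTER_CUBIC)
    out.append(im[y*5:y*5+600,x*5:x*5+700])
save("e.png",cv2.resize(np.hstack(out),None,fx=.571,fy=.571,interpolation=cv2.INTER_AREA))
E
```

```text
[ 0.55844569 -0.04041926  0.10148144] [-5.24453247  2.22202239  8.75681366] [ 0.39568577  1.00799421 -0.03798481] 39.99913036823273
```

View pics/e.png

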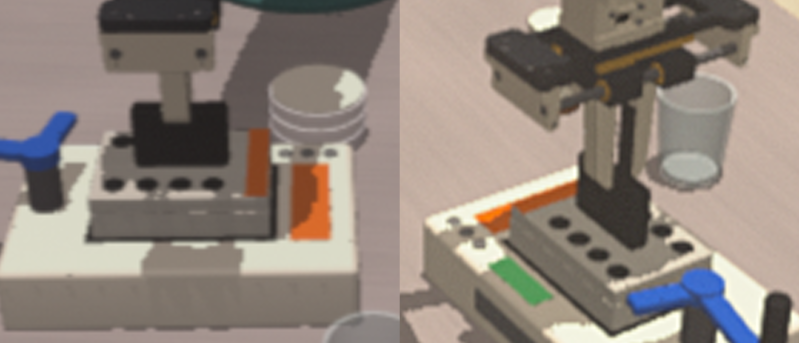

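The block sits flush: the orange ends match and the TCP height equals the grasp height plus 55 mm. I'll let go and retreat.

Call:
step_arm(rows=[0,0,-0.0005,0,0,0,0.06,0,0,-0.0005,0,0,0,0.06,0,0,-0.0005,0,0,0,0.06,0,0,-0.0005,0,0,0,0.06,0,0,-0.0005,0,0,0,0.06])

```text
time: 11.2
ee_pos: [0.5583, -0.0406, 0.1009]
ee_rot: [0.0, 0.675, 0.738, -0.0]
force: [0.3, -0.9, 0.3]
width: 0.0581
finger_force: 0.0
```

Call:
step_arm(rows=[0,0,-0.015,0,0,0,0.06,0,0,-0.04,0,0,0,0.06,0,0,-0.08,0,0,0,0.05,0,0,-0.12,0,0,0,0.03,0,0,-0.15,0,0,0,0])

```text
time: 11.82
ee_pos: [0.5584, -0.0405, 0.2541]
ee_rot: [0.001, 0.675, 0.738, 0.001]
force: [-0.6, -0.9, -0.4]
width: 0.0348
finger_force: 0.0
```

```bash
python3 - <<'E'
from h import *
F={}
for c in("scene","side"):
    f=grab_frame(c)
    d=finder.tip_of(c,"clamp_grip");F[c]=(f,d[0]["location"]);print(d[:2])
g=tri(list(F.values()));b=.09
pv=np.array([.5584+.105*np.sin(b),-.0401-.105*np.cos(b)])
u=g[:2]-pv;print("grip",g,"pivot",pv,np.linalg.norm(u),"arm angle deg",np.degrees(np.arctan2(u[1],u[0])))
o,p,R=pose();print(p,o["qpos"],o["width"])
a0=np.arctan2(u[1],u[0]);
# closing angle: arm along base -x
print("closed dir",180+np.degrees(b))
E
```

```text
[{'location': [148.1, 233.7], 'score': 0.77}]
[{'location': [433.1, 316.6], 'score': 0.78}]
grip [ 0.55536103 -0.24253732  0.13491671] pivot [ 0.56783725 -0.14467504] 0.09865436176693439 arm angle deg -97.26530432666294
[ 0.55840272 -0.04054359  0.25171313] [-1.18016740e-01 -1.45573984e-01  1.59510848e+00 -4.08344176e-05
  1.69090888e+00 -2.08146920e-01] 0.01831522474057808
closed dir 185.1566201561774
```

```bash
cat >> h.py <<'E'
PV=np.array([.5678,-.1447])
def push(deg,off,z=.118):
    a=np.radians(deg);u=np.array([np.cos(a),np.sin(a)]);m=np.array([u[1],-u[0]])
    return [*(PV+.095*u-off*m),z],(a+np.pi/2)
E
python3 - <<'E'
from h import *
X,a=push(-97,.047,.25);print(X,delta(X,a))
E
```

```text
[np.float64(0.6028720815036531), np.float64(-0.24471974354596754), 0.25] (array([-0.2073,  0.0259,  0.0018]), array([ 0.1,  0. , 12.2]))
```

Call:
step_arm(rows=[-0.045,0.006,0,0,0,4,0,-0.095,0.012,0,0,0,8,0,-0.145,0.018,0,0,0,12.2,0,-0.19,0.024,0,0,0,12.2,0,-0.207,0.026,0,0,0,12.2,0])

```text
time: 12.65
ee_pos: [0.6026, -0.2463, 0.2493]
ee_rot: [-0.001, 0.75, 0.662, -0.001]
force: [-0.2, 0.0, -0.2]
width: 0.0002
finger_force: 0.0
```

Call:
step_arm(rows=[0,0,0.03,0,0,0,0,0,0,0.06,0,0,0,0,0,0,0.09,0,0,0,0,0,0,0.12,0,0,0,0,0,0,0.133,0,0,0,0])

```text
time: 13.28
ee_pos: [0.6021, -0.2434, 0.1158]
ee_rot: [-0.001, 0.749, 0.663, -0.0]
force: [0.0, -0.2, 0.1]
width: 0.0002
finger_force: 0.0
```

```bash
python3 - <<'E'
from h import *
o,p,R=pose();print(p,o["force"],o["width"])
for d,of in((-97,.035),(-97,.0275),(-103,.0275),(-109,.0275),(-115,.0275)): print(d,*delta(*push(d,of)))
f=grab_frame("scene");g=grab_frame("side")
a=[i[200:320,110:310] for i in(f["pixels"],)]+[g["pixels"][220:340,340:540]]
save("g.png",cv2.resize(np.hstack(a),None,fx=2,fy=2,interpolation=cv2.INTER_CUBIC))
E
```

```text
[ 0.60205001 -0.24335233  0.11578963] [ 0.03410916 -0.21694324  0.05630657] 0.00021447017617103086
-97 [-0.0013 -0.011  -0.0022] [-0.1 -0.1 -0. ]
-97 [-0.0013 -0.0185 -0.0022] [-0.1 -0.1 -0. ]
-103 [-0.0036 -0.0286 -0.0021] [-0.2 -0.   6. ]
-109 [-0.0049 -0.0389 -0.0021] [-0.2 -0.  12. ]
-115 [-0.0051 -0.0492 -0.0021] [-0.2 -0.  18. ]
```

View pics/g.png

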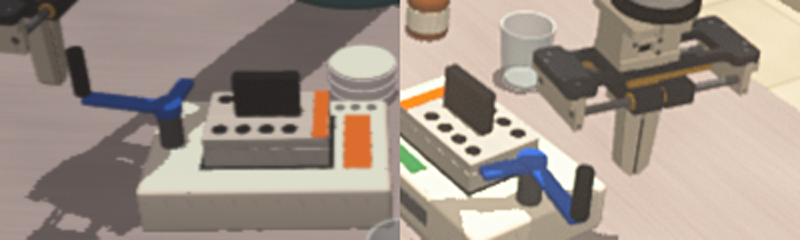

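The closed fingers stand beside the grip, on its +x side, and the block is still flush. Now I push the lever round.

Call:
step_arm(rows=[-0.001,-0.011,0,0,0,0,0,-0.001,-0.0185,0,0,0,0,0,-0.0035,-0.0285,0,0,0,6,0,-0.005,-0.039,0,0,0,12,0,-0.005,-0.049,0,0,0,18,0])

```text
time: 14.0
ee_pos: [0.5533, -0.2436, 0.1191]
ee_rot: [0.001, 0.845, 0.535, 0.001]
force: [2.3, -0.8, 1.2]
width: 0.0001
finger_force: 0.9
```

```bash
python3 - <<'E'
from h import *
o,p,R=pose();print(p,o["force"],o["width"])
for d in range(-121,-176,-6): print(d,*delta(*push(d,.0275,.117)))
E
```

```text
[ 0.55328617 -0.24355043  0.11913692] [ 2.34934654 -0.76941228  1.15033291] 5.2307887327144675e-05
-121 [-0.0017 -0.0112  0.0021] [ 0.1 -0.   5.7]
-127 [-0.003  -0.0215  0.0021] [ 0.1 -0.  11.7]
-133 [-0.0033 -0.0318  0.0021] [ 0.1 -0.  17.7]
-139 [-0.0024 -0.0421  0.002 ] [ 0.1 -0.  23.7]
-145 [-0.0005 -0.0523  0.002 ] [ 0.1 -0.  29.7]
-151 [ 0.0024 -0.0622  0.002 ] [ 0.1 -0.  35.7]
-157 [ 0.0064 -0.0718  0.002 ] [ 0.1 -0.  41.7]
-163 [ 0.0114 -0.0809  0.002 ] [ 0.1 -0.  47.7]
-169 [ 0.0172 -0.0894  0.002 ] [ 0.1 -0.1 53.7]
-175 [ 0.024  -0.0973  0.0019] [ 0.1 -0.1 59.7]
```

Contact is at about 2 N, as expected, so I carry on.

Call:
step_arm(rows=[-0.0017,-0.011,0,0,0,6,0,-0.003,-0.0215,0,0,0,12,0,-0.0033,-0.032,0,0,0,18,0,-0.0024,-0.042,0,0,0,24,0,-0.0005,-0.052,0,0,0,30,0])

```text
time: 14.62
ee_pos: [0.5059, -0.2221, 0.1192]
ee_rot: [0.001, 0.954, 0.299, 0.001]
force: [-0.0, -3.3, 0.5]
width: 0.0005
finger_force: 1.3
```

```bash
python3 - <<'E'
from h import *
o,p,R=pose();print(p,o["force"],o["qpos"])
for d in range(-150,-179,-5): print(d,*delta(*push(d,.0275,.117)))
E
```

```text
[ 0.50586267 -0.22209285  0.11917076] [-0.01191118 -3.32234461  0.52038113] [-4.59530755e-01 -1.28074095e-01  1.79310813e+00 -5.67019855e-04
  1.47442130e+00  5.04949992e-01]
-150 [-0.0019 -0.0088  0.0022] [ 0.1 -0.   4.7]
-155 [-0.0033 -0.0173  0.0021] [ 0.1 -0.   9.7]
-160 [-0.0039 -0.0259  0.0021] [ 0.1 -0.  14.7]
-165 [-0.0037 -0.0345  0.0021] [ 0.1 -0.1 19.7]
-170 [-0.0028 -0.0431  0.0021] [ 0.1 -0.1 24.7]
-175 [-0.0011 -0.0516  0.0021] [ 0.1 -0.1 29.7]
```

Call:
step_arm(rows=[-0.0019,-0.009,0,0,0,5,0,-0.0033,-0.0175,0,0,0,10,0,-0.0039,-0.026,0,0,0,15,0,-0.0037,-0.0345,0,0,0,20,0,-0.003,-0.042,0,0,0,25,0])

```text
time: 15.25
ee_pos: [0.4793, -0.1893, 0.1191]
ee_rot: [0.001, 0.996, 0.085, 0.001]
force: [-1.3, -2.1, 2.1]
width: 0.0006
finger_force: 1.5
```

```bash
python3 - <<'E'
from h import *
o,p,R=pose();print(p,o["force"])
for d in range(-172,-182,-2): print(d,*delta(*push(d,.0275,.117)))
E
```

```text
[ 0.47930013 -0.18929224  0.1191195 ] [-1.27590216 -2.11654878  2.13357989]
-172 [-0.001  -0.0044  0.0021] [ 0.1 -0.1  1.8]
-174 [-0.0018 -0.0077  0.0021] [ 0.1 -0.1  3.8]
-176 [-0.0025 -0.0111  0.0021] [ 0.1 -0.1  5.8]
-178 [-0.0031 -0.0145  0.0021] [ 0.1 -0.1  7.8]
-180 [-0.0035 -0.018   0.0021] [ 0.1 -0.1  9.8]
```

Call:
step_arm(rows=[-0.0005,-0.002,0,0,0,1,0,-0.001,-0.0044,0,0,0,2,0,-0.0015,-0.006,0,0,0,3,0,-0.0018,-0.0077,0,0,0,4,0,-0.0018,-0.0077,0,0,0,4,0])

```text
time: 15.88
ee_pos: [0.4767, -0.1819, 0.1185]
ee_rot: [0.0, 0.999, 0.052, 0.0]
force: [-1.9, -1.4, 5.6]
width: 0.0004
finger_force: 2.6
```

Call:
step_arm(rows=[0,-0.0005,0,0,0,0,0,0,-0.001,0,0,0,0,0,0,-0.0015,0,0,0,0,0,0,-0.002,0,0,0,0,0,0,-0.002,0,0,0,0,0])

```text
time: 16.5
ee_pos: [0.4765, -0.18, 0.1184]
ee_rot: [0.0, 0.999, 0.052, 0.0]
force: [-3.3, -1.3, 6.4]
width: 0.0004
finger_force: 2.5
```

Call:
step_arm(rows=[0,-0.001,0,0,0,0,0,0,-0.002,0,0,0,0,0,0,-0.003,0,0,0,0,0,0,-0.003,0,0,0,0,0,0,-0.003,0,0,0,0,0])

```text
time: 17.12
ee_pos: [0.4762, -0.1769, 0.1182]
ee_rot: [0.0, 0.999, 0.052, 0.0]
force: [-2.6, -1.5, 6.3]
width: 0.0005
finger_force: 2.5
```

Call:
step_arm(rows=[0,-0.001,0,0,0,0,0,0,-0.002,0,0,0,0,0,0,-0.003,0,0,0,0,0,0,-0.003,0,0,0,0,0,0,-0.003,0,0,0,0,0])

```text
time: 17.75
ee_pos: [0.4759, -0.1742, 0.1182]
ee_rot: [0.0, 0.999, 0.052, 0.0]
force: [-1.9, -3.9, 4.5]
width: 0.0003
finger_force: 3.3
```

```bash
python3 - <<'E'
from h import *
o,p,R=pose();print(p,o["force"],o["torque"])
F={}
for c in("scene","side"):
    f=grab_frame(c);d=finder.tip_of(c,"clamp_grip");F[c]=(f,d[0]["location"] if d else None);print(d[:2],onz(f,d[0]["location"],.1325) if d else 0)
E
```

```text
[ 0.4758935  -0.17424195  0.11823695] [-1.89148917 -3.86442662  4.54348473] [-0.74617867  0.6149525   0.03731502]
[{'location': [198.0, 215.1], 'score': 0.69}] [ 0.459816   -0.15890922  0.1325    ]
[{'location': [369.0, 305.6], 'score': 0.69}] [ 0.47114937 -0.16223505  0.1325    ]
```

Call:
step_arm(rows=[0,-0.001,0,0,0,0,0,0,-0.002,0,0,0,0,0,0,-0.003,0,0,0,0,0,0,-0.003,0,0,0,0,0,0,-0.003,0,0,0,0,0])

```text
time: 18.58
ee_pos: [0.4758, -0.173, 0.1187]
ee_rot: [0.002, 0.999, 0.052, 0.001]
force: [-1.2, -18.5, 4.6]
width: 0.0002
finger_force: 8.1
```

Call:
step_arm(rows=[0,-0.0005,0,0,0,0,0,0,-0.001,0,0,0,0,0,0,-0.0015,0,0,0,0,0,0,-0.002,0,0,0,0,0,0,-0.002,0,0,0,0,0])

```text
time: 19.2
ee_pos: [0.4758, -0.1721, 0.1192]
ee_rot: [0.003, 0.999, 0.051, 0.001]
force: [-1.0, -26.2, 6.9]
width: 0.0004
finger_force: 11.6
```

The force climbed to 26 N with almost no motion, so the lever is at its stop. I'll back off and raise the arm.

Call:
step_arm(rows=[0,0.004,0,0,0,0,0,0,0.012,0,0,0,0,0,0,0.03,0,0,0,0,0,0,0.03,-0.03,0,0,0,0,0,0.03,-0.08,0,0,0,0])

```text
time: 19.82
ee_pos: [0.4777, -0.1993, 0.197]
ee_rot: [-0.001, 0.999, 0.052, -0.002]
force: [0.1, 0.3, 1.4]
width: 0.0005
finger_force: 0.0
```

Call:
step_arm(rows=[0,0.03,-0.04,0,0,0,0,0,0.06,-0.06,0,0,0,0,0,0.06,-0.06,0,0,0,0,0,0.06,-0.06,0,0,0,0,0,0.06,-0.06,0,0,0,0])

```text
time: 20.45
ee_pos: [0.4844, -0.2578, 0.257]
ee_rot: [-0.0, 0.999, 0.052, -0.0]
force: [-0.2, 0.7, -0.1]
width: 0.0005
finger_force: 0.0
```

```bash
python3 - <<'E'
from h import *
f=grab_frame("scene");g=grab_frame("side")
a=[f["pixels"][190:330,130:330],g["pixels"][220:360,290:490]]
save("z.png",cv2.resize(np.hstack(a),None,fx=2,fy=2,interpolation=cv2.INTER_CUBIC))
E
```

```text
(no output)
```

View pics/z.png

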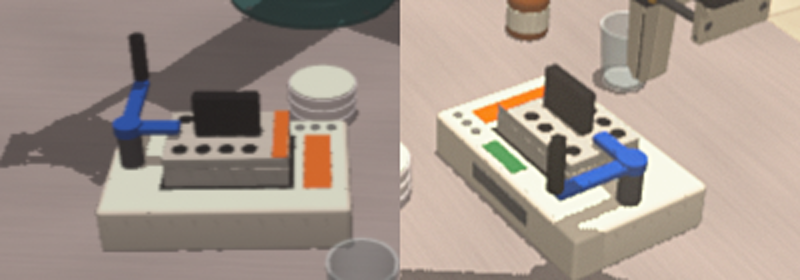

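The block is seated, the nose lies over its end (scene crop at about (180,128)), and the arm is clear, so I'm handing in.

```bash
python3 -c "
from workcell import r
print(r.finish_job())"
```

```text
the job is handed in; nothing more can be done
None
```

I seated the middle-sized block flush on the pegs, orange end to orange end, let it go, swung the clamp lever to its stop over it, and handed the job in at about 20.5 s; the hand-in returned no verdict.

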